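# Load a syringe into the pump's V cradle and hold it down

## Task

First slide the syringe pump's pusher (the black carriage with the orange tab) fully back to its stop, away from the cradle. Then take the syringe with the red cap from the rack, lay it in the pump's V cradle with its cap pointing away from the pusher and its flange down in the flange slot, and finish still holding it pressed down firmly (about 10 N) and evenly onto both faces of the V, as you would while the clamp is fetched. Leave the blue syringe and the other things on the bench where they are.

Things in the scene. Friction and masses are not known exactly. Their poses are not given: they have to be found in the camera images.
- syringe: Syringe to load (90 g, rigid): red cap, bands and plunger disc. White barrel 30 mm diameter, 100 mm long, axis along y; origin on the axis at barrel middle, +y to the cap. Flange disc 46 mm diameter at y = -54 to -50 mm; 16 mm plunger rod with 28 mm disc ends at y = -100. Starts level in one place of the rack, origin 43 mm above the bench. Can roll about its axis, so z may not stay up.
- syringe_tip (a point): End of the red cap (12 mm diameter) of that syringe, on its axis, 68 mm from the barrel's middle.
- spare: Spare syringe of the same size with blue cap, bands and disc, same axes; lies in the other place of the rack and stays there.
- rack: Grey rack fixed to the bench, base 190 (x) by 100 (y) by 12 mm; origin under its centre. Two places along y, at x = -50 and +50 mm, caps to +y; which syringe lies where varies. U supports 12 mm wide at y = -35 and +35 mm (uprights to 38 mm above the bench, 43 mm over their outer faces): the barrel's middle 58 mm is free on both sides for fingers, down to the base.
- pump: Violet syringe pump fixed to the bench, 130 (x) by 300 (y) mm, case top 75 mm above the bench; origin under its centre at bench height. Along the middle of its top (x = 0), from +y to -y: V cradle, flange slot, pusher; all open above. Flange slot: 12 mm gap between two upright 4 mm plates, centred at y = 3 mm; plates 50 mm wide, tops 95 mm above the bench.
- cradle (a point): Place of the seated barrel's middle, on its axis: 112 mm above the bench, at x = 0, y = 55 mm of the pump. Axes as the pump: the seated syringe's +y (cap) points along +y here; the flange is then mid-slot, 4 mm to spare either way. The cradle is two 90 degree V-blocks, 18 mm long each, 35 mm either side of here along y; the 52 mm gap between them is free for fingers down to the case.
- vee_near: Sloped 45 degree aluminium faces on the pump's -x side of the V, on both V-blocks; rigid, fixed to the pump. V lips 110 mm above the bench and 19 mm from the middle (51 mm over the outer faces), V bottom 91 mm. Origin under the cradle's middle at bench height, axes as the pump.
- vee_far: The same on the pump's +x side. Same origin and axes.
- pusher (a joint): The pusher's slide, m: 0 fully forward (towards the cradle), 0.080 fully back at its stop; grows towards the pump's -y. It starts between 0 and 0.020, in the plunger's way. Moves with about 2 N of friction and stays where left.
- pusher_tab (a point): On the orange tab on the pusher, 14 mm below its top. The tab is 16 (x) by 14 (y) mm and rises from 115 to 159 mm above the bench, on a black block 90 (x) by 30 (y) mm. At joint value q (m) it stands at x = 0, y = -(0.030 + q) of the pump, 145 mm above the bench. Moves only along the pump's y.
- dish: Clear glass dish, 90 mm across, 15 mm high, on the round foil-silver hotplate (216 mm across, 48 mm high) beyond the pump and rack; stays there.
- screwdriver: Screwdriver with a red handle, 180 mm, lying to the robot's left; stays there.
- beaker: Glass beaker, 70 mm across, 90 mm high, beyond the pump; stays there.
- bottle: Amber bottle, 64 mm across, 160 mm high, to the robot's right; stays there.
- jar: White jar with a blue lid, 56 mm across, 70 mm high, to the robot's left; stays there.

How it is judged:
By the outcome, as a careful person would: the job done as asked, in the order asked, and still so for the second after the job is handed in, while the arm keeps its last pose, push and grip.
It also fails if it takes over 62 s, if anything falls off the work surface, if the arm or the gripper's body presses on something with over 40 N, if the wrist force passes 120 N, or if a joint passes its speed limit or range.

## Robot

A 6-joint arm with a two-finger parallel gripper is mounted at the origin on the work surface. World frame = base frame: x ahead of the robot, y to its left, z up, the work surface at z = 0. Lengths are in mm, angles in rad, forces in N, time in s.
With the tool pointing down it reaches from about 275 to 1000 mm from the base axis. Payload 8.4 kg.
Tool frame: the origin (TCP) lies between the finger pads; the fingertips stand 22 mm ahead of it and the grasp point (between the pads) lies 3 mm ahead of it; z points along the fingers, y is the line along which they close (so a half turn about z gives the same grasp; the last joint's range is limited). The gripper opens to 85 mm and grips with 20 to 120 N. Pads are 22 mm wide; open, the fingers measure 114 mm over their backs; the gripper's body (76 mm by 85 mm) begins 54 mm behind the grasp point. The pads swing forward as they close: fully open they stand 13 mm farther back than shut.
Start: joints at [1.338, 0.353, 1.633, -0, 1.155, -0.002], TCP at [142.971, 608.43, 253.281] pointing down, gripper open.
Joint ranges: [-2.63, 2.63], [-0.92, 2.1], [0.06, 2.66], [-1.3, 4.44], [0, 2.69], [-3.02, 3.02]. Speed limits (rad/s): [2.22, 2.22, 2.79, 3.14, 3.14, 3.14].

## Interface

Orientations are given as [roll, pitch, yaw] about the fixed x, y, z axes, in that order (R = Rz(yaw) Ry(pitch) Rx(roll)).
In Python, from rig import r, grab_frame gives the robot as it stands.
- The arm moves only by the shell command python3 -m inch 'ROWS' [FORCE]. ROWS is JSON, a list of rows, each a list of 7 numbers: the turn, a rotation vector about the tool's x, y, z as a fraction of full scale, then the shift along the tool's x, y, z as a fraction of full scale, then the closure, from 0 (fully open) to 1 (shut). In form: [[rx, ry, rz, dx, dy, dz, fingers], ...]. A call has 1 to 8 rows; each row shifts and turns the commanded pose from where the row before left it, along the tool's axes as they then stand; what a row does not reach is not made up. Full scale, the value 1, is 2.5 cm for a shift and pi rad for a turn. A row lasts 1/12 s, in which the tool goes at most 41.7 mm and 7.16 degrees, less where a joint would pass 70% of its speed; a pose out of reach is approached as far as the arm can. A call with a number of a shift or a turn outside -1 to 1 is refused whole. A call with a gripper value outside its range is refused whole. The fingers move at their own pace and stop on an object; FORCE is the grip in N (left out, the last holds). Time passes only in rows, so rows that do not move let the fingers close. It gives the time, the measured TCP pose, the force, the opening and the grip force at its end, in the units of the state.
- r.sense(): the state, without advancing time (a new reading comes with each control period).
- grab_frame(name): name is "side" or "top" or "wrist"; returns a dict with "pixels" (420x560x3 uint8, red, green, blue), "z_map" (420x560 float32, mm along the optical axis (not along the pixel's ray), 0 where there is no reading), "vertical_fov" (degrees; the focal length in pixels is half the picture's height over the tangent of half this angle, whatever the lens; pixels are square), "cx", "cy" (the principal point, pixels), "cam_to_world" (4x4, takes a point from camera to world coordinates). Camera axes: x right, y down, z forward; pixel columns grow to the right and rows downward; lengths in mm; the calibration is good to about 2 mm. A picture is of the moment at which its call begins.
- r.sign_off(): hands the job in; it is judged then, once.
The state is a dict: "clock": time; "qpos": joint angles; "qvel": joint speeds; "joint_efforts": joint torques, N m; "eef_pos": TCP position; "tcp_rot": TCP orientation; "contact_force": force on the tool from outside, world axes, zero at the start; "wrist_torque": the same for the moment, N m; "opening": opening from 0.0 (shut) to 1.0 (fully open); "grasp_force": force on a finger pad.
Only numpy, scipy, OpenCV 4.12 (cv2) and the standard library are available. Lean on these libraries where they do the work, as an engineer would, in place of code of your own. Each camera call takes 0.05 s, during which the arm holds its last target. There are 200 camera calls.

## Working session

There is one attempt and no reset: what is moved stays moved. The work goes in short steps, Python scripts to look and compute and a shell command to move; the robot and the scene stay as the last step left them, time stands still between calls to the robot, and variables do not carry over. Pictures are saved under pics/ and viewed, at most 10 in all, crops included, and the job is handed in when it is done.

```bash
ls; mkdir -p pics; cat > h.py <<'E'
import numpy as np, cv2
from rig import r, grab_frame
def grab(n):
    f=grab_frame(n); h=f["pixels"].shape[0]
    f["f"]=h/2/np.tan(np.radians(f["vertical_fov"])/2); f["T"]=np.array(f["cam_to_world"]); return f
def ray(f,u,v):
    d=np.array([(u-f["cx"])/f["f"],(v-f["cy"])/f["f"],1.]); return f["T"][:3,3],f["T"][:3,:3]@d
def onplane(f,u,v,z):
    o,d=ray(f,u,v); return o+d*(z-o[2])/d[2]
def cross(f,p,g,q):
    o,d=ray(f,*p);a,b=ray(g,*q); s=np.linalg.lstsq(np.c_[d,-b],a-o,rcond=None)[0]
    return (o+d*s[0]+a+b*s[1])/2, np.linalg.norm(o+d*s[0]-a-b*s[1])
def cloud(f):
    v,u=np.mgrid[:420,:560]; z=f["z_map"]
    c=np.stack([(u-f["cx"])/f["f"]*z,(v-f["cy"])/f["f"]*z,z],-1)
    return c@f["T"][:3,:3].T+f["T"][:3,3]
def save(f,n): cv2.imwrite("pics/"+n,f["pixels"][...,::-1])
E
python3 - <<'E'
from h import *
import pickle
print(r.sense())
F={n:grab(n) for n in("side","top")}
pickle.dump(F,open("F.pkl","wb"))
for n in F: print(n,F[n]["T"].round(2).tolist(),F[n]["f"])
cv2.imwrite("pics/a.png",cv2.resize(F["top"]["pixels"][...,::-1],(800,600)));save(F["side"],"b.png")
E
```

```text
pics
{'clock': 0.0, 'qpos': array([ 1.33760802e+00,  3.53639086e-01,  1.63416504e+00, -6.59007434e-06,
        1.15516911e+00, -2.40715551e-03]), 'qvel': array([ 3.17752661e-04, -1.16666398e-03, -1.01307348e-03,  2.32555528e-04,
       -1.72348255e-03, -4.54936301e-07]), 'joint_efforts': array([-1.95203676e-03, -6.05255556e+01, -3.42059934e+01, -9.69814505e-05,
        9.61237791e-03, -1.24045457e-06]), 'eef_pos': array([142.86280706, 607.98771463, 252.55408523]), 'tcp_rot': array([-3.14021207e+00,  2.70205912e-06,  2.91081417e+00]), 'contact_force': array([ 0.33862346,  0.20114556, -0.00973553]), 'wrist_torque': array([ 0.04315895, -0.00529877,  0.03255944]), 'grasp_force': 0.0, 'opening': 0.9993276683674531}
side [[0.82, -0.42, 0.39, -64.87], [-0.57, -0.61, 0.55, -874.31], [0.01, -0.67, -0.74, 1243.18], [0.0, 0.0, 0.0, 1.0]] 419.6481631633747
top [[-0.02, -0.99, 0.15, 316.86], [-1.0, 0.02, -0.01, 7.53], [0.01, -0.15, -0.99, 1556.0], [0.0, 0.0, 0.0, 1.0]] 477.71810553819626
```

View pics/a.png

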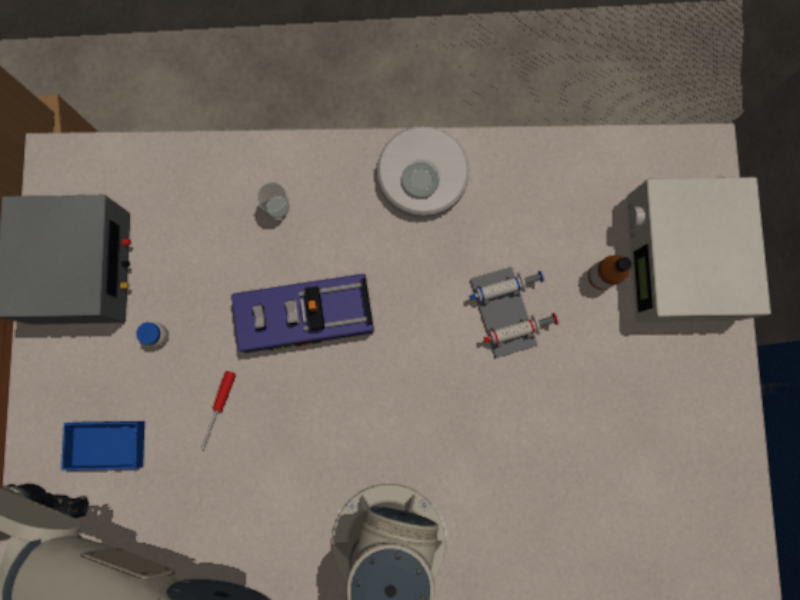

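View pics/b.png

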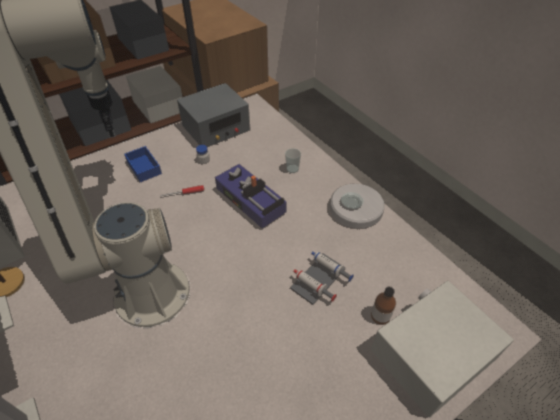

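The top view (800x600) shows the pump at (303,313) with its cradle to the left and the orange tab at (312,305). The rack is at (505,312), with the red syringe the lower one, from its cap at (487,341) to its disc at (555,320). In the side view the tab is at (254,182) and the red syringe near (313,285).

```bash
python3 - <<'E'
from h import *
import pickle
F=pickle.load(open("F.pkl","rb"))
def blobs(f,lo,hi,box,minA=3):
    hsv=cv2.cvtColor(f["pixels"],cv2.COLOR_RGB2HSV); m=cv2.inRange(hsv,lo,hi)
    k=np.zeros_like(m);x0,y0,x1,y1=box;k[y0:y1,x0:x1]=m[y0:y1,x0:x1]
    n,l,s,c=cv2.connectedComponentsWithStats(k); return [(s[i,4],c[i].round(1).tolist()) for i in range(1,n) if s[i,4]>=minA],l
t,s=F["top"],F["side"]; Ct=cloud(t);Cs=cloud(s)
print("T orange",blobs(t,(5,150,120),(18,255,255),(150,190,270,250))[0])
print("S orange",blobs(s,(5,150,100),(18,255,255),(210,160,300,230))[0])
for n,f,b,C in(("T",t,(320,180,400,255),Ct),("S",s,(280,240,360,310),Cs)):
    for nm,ls in(("red",[((0,120,80),(8,255,255)),((170,120,80),(180,255,255))]),):
        for lo,hi in ls:
            B,l=blobs(f,lo,hi,b); print(n,nm,[(a,c,C[int(round(c[1])),int(round(c[0]))].round().tolist()) for a,c in B])
# barrel cloud: points with z 45..62 near the rack in top
P=Ct[180:260,320:400].reshape(-1,3);P=P[(P[:,2]>47)&(P[:,2]<65)]
print(len(P),P.min(0),P.max(0))
hs=cv2.cvtColor(t["pixels"],cv2.COLOR_RGB2HSV)
m=cv2.inRange(hs,(110,70,40),(140,255,255));m[:185]=0;m[255:]=0;m[:,:155]=0;m[:,270:]=0
c=max(cv2.findContours(m,0,2)[0],key=cv2.contourArea);R=cv2.boxPoints(cv2.minAreaRect(c))
print("pump box",[(p.round(1).tolist(),onplane(t,*p,75).round(1).tolist()) for p in R], cv2.minAreaRect(c))
P=Ct[m>0]; P=P[abs(P[:,2]-75)<6]; print(len(P),cv2.minAreaRect(P[:,:2].astype(np.float32)), np.median(P[:,2]))
E
```

```text
T orange [(np.int32(25), [218.0, 213.0])]
S orange [(np.int32(5), [252.8, 177.6])]
T red [(np.int32(12), [388.6, 222.6], [475.0, -381.0, 55.0]), (np.int32(12), [371.9, 227.2], [463.0, -326.0, 58.0]), (np.int32(14), [346.7, 235.4], [439.0, -245.0, 59.0]), (np.int32(17), [340.6, 237.3], [434.0, -229.0, 43.0])]
T red []
S red [(np.int32(4), [295.0, 270.8], [432.0, -228.0, 49.0]), (np.int32(9), [333.3, 296.8], [470.0, -384.0, 59.0])]
S red []
709 [ 423.75836514 -384.70676542   47.02186053] [ 582.01198355 -193.03590164   64.64853895]
pump box [([160.39999389648438, 205.6999969482422], [538.8, 337.8, 75.0]), ([254.8000030517578, 191.39999389648438], [579.4, 42.1, 75.0]), ([261.0, 232.39999389648438], [449.8, 24.4, 75.0]), ([166.60000610351562, 246.6999969482422], [410.5, 316.5, 75.0])] ((210.66384887695312, 219.08123779296875), (41.46612548828125, 95.48594665527344), 81.38435363769531)
2562 ((496.5837707519531, 180.0937957763672), (127.92622375488281, 295.952392578125), 7.809920787811279) 73.64513926080986
```

```bash
python3 - <<'E'
from h import *
import pickle
F=pickle.load(open("F.pkl","rb"));t,s=F["top"],F["side"]
print(onplane(t,218,213,159),cross(t,(218,213),s,(252.8,177.6)))
for p in[(371.9,227.2),(346.7,235.4)]: print(onplane(t,*p,57))
y=np.array([-np.sin(.1365),np.cos(.1365)]);x=np.array([y[1],-y[0]]);c=np.array([495,180.])
for n in((0,-30),(0,-50),(0,55)): print(n,c+n[0]*x+n[1]*y)
E
python3 -m inch '[[0,0,0.0383,0,0,0,0],[0,0,0.0383,0,0,0,0],[0,0,0.0383,0,0,0,0],[0,0,0.0383,0,0,0,0],[0,0,0.0383,0,0,0,0],[0,0,0.0383,0,0,0,0],[0,0,0.0383,0,0,0,0],[0,0,0.0383,0,0,0,0]]' 40
python3 -m inch '[[0,0,0.0383,0,0,0,0],[0,0,0.0383,0,0,0,0]]'
```

```text
[501.76641046 149.21219225 159.        ] (array([501.82719848, 149.83366418, 154.96420085]), np.float64(1.034318261814854))
[ 461.97852211 -325.46439869   57.        ]
[ 437.45224838 -244.79403549   57.        ]
(0, -30) [499.08229533 150.27905007]
(0, -50) [501.80382555 130.46508345]
(0, 55) [487.51579189 234.48840821]
clock: 0.77
eef_pos: [142.9, 608.2, 252.8]
tcp_rot: [-3.141, 0.001, 1.942]
contact_force: [0.1, 0.4, -0.4]
opening: 1.005
grasp_force: 0.0
clock: 0.93
eef_pos: [142.9, 608.2, 252.8]
tcp_rot: [-3.141, 0.001, 1.702]
contact_force: [0.1, 0.6, 0.1]
opening: 0.999
grasp_force: 0.0
```

```bash

python3 -m inch '[[0,0,0,-1,0.59,0,0],[0,0,0,-1,0.59,0,0],[0,0,0,-1,0.59,0,0],[0,0,0,-1,0.59,0,0],[0,0,0,-1,0.59,0,0],[0,0,0,-1,0.59,0,0],[0,0,0,-1,0.59,0,0],[0,0,0,-1,0.59,0,0]]' | grep -v force
python3 -m inch '[[0,0,0,-1,0.59,0,0],[0,0,0,-1,0.59,0,0],[0,0,0,-1,0.59,0,0],[0,0,0,-1,0.59,0,0],[0,0,0,-1,0.59,0,0],[0,0,0,-1,0.59,0,0],[0,0,0,-1,0.59,0,0],[0,0,0,-1,0.59,0,0]]' | grep -v force
python3 -m inch '[[0,0,0,-1,0.59,0,0],[0,0,0,-1,0.59,0,0],[0,0,0,-1,0.59,0,0],[0,0,0,-1,0.59,0,0],[0,0,0,0,0,0,0]]' 
python3 - <<'E'
from h import *
import pickle
w=grab("wrist");pickle.dump(w,open("W1.pkl","wb"));print(w["T"].round(2).tolist(),w["f"]);save(w,"w1.png")
E
```

```text
clock: 1.6
eef_pos: [287.6, 425.0, 253.0]
tcp_rot: [-3.141, 0.0, 1.708]
opening: 1.001
clock: 2.27
eef_pos: [431.8, 243.0, 253.1]
tcp_rot: [-3.141, 0.0, 1.708]
opening: 1.001
clock: 2.68
eef_pos: [505.8, 150.1, 253.1]
tcp_rot: [3.141, 0.001, 1.705]
contact_force: [0.3, -0.2, 0.2]
opening: 1.002
grasp_force: 0.0
[[0.99, 0.13, 0.05, 495.05], [0.13, -0.94, -0.32, 232.06], [0.0, 0.33, -0.95, 374.02], [0.0, 0.0, 0.0, 1.0]] 311.851659875713
```

View pics/w1.png

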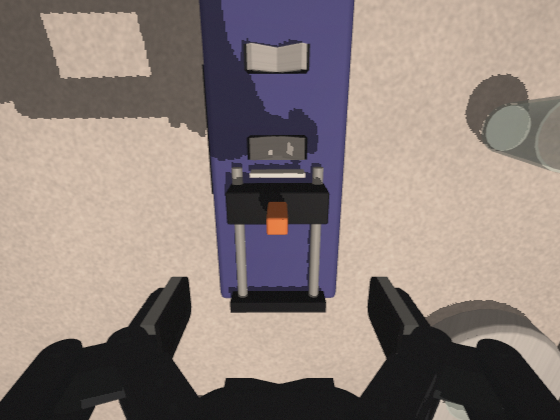

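The wrist view shows the tab at (277,218), the black block at (277,204), V blocks at (277,57) and (277,149), and the pump axis close to vertical in the picture.

```bash
python3 - <<'E'
from h import *
import pickle
w=pickle.load(open("W1.pkl","rb"));C=cloud(w);hs=cv2.cvtColor(w["pixels"],cv2.COLOR_RGB2HSV)
o=cv2.inRange(hs,(5,150,120),(18,255,255))>0;P=C[o];T=P[P[:,2]>153]
print("tab",len(P),len(T),np.median(T,0),T.min(0),T.max(0))
v,u=np.nonzero(o);print(u.min(),u.max(),v.min(),v.max(),onplane(w,277,210,159), "tab yextent")
t=pickle.load(open("F.pkl","rb"))["top"]
print("2view",cross(t,(218,213),w,(277.3,210)))
m=cv2.inRange(hs,(112,60,30),(140,255,255))>0;Q=C[m];Q=Q[abs(Q[:,2]-75)<4];R=cv2.minAreaRect(Q[:,:2].astype(np.float32));print("pump",R,np.median(Q[:,2]))
# V blocks: points above 84, non black, v<170
for a,b in((35,80),(130,170)):
    S=C[a:b,235:320].reshape(-1,3);S=S[(S[:,2]>100)&(S[:,2]<114)];print("lip",len(S),cv2.minAreaRect(S[:,:2].astype(np.float32)),S[:,2].max())
# pump side edges at rows
for row in(20,100,180,280):
    c=np.nonzero(m[row])[0];print(row,c.min(),c.max(),onplane(w,c.min(),row,75).round(1),onplane(w,c.max()+1,row,75).round(1))
E
```

```text
tab 337 337 [504.72748782 151.13319206 159.34130643] [496.40720518 143.3963598  155.70314309] [512.34506268 157.29087851 161.1763399 ]
266 287 218 234 [503.37984064 162.77558955 159.        ] tab yextent
2view (array([505.3892727 , 152.51952909, 127.49344416]), np.float64(1.1106663788231235))
pump ((501.2232971191406, 174.52610778808594), (128.8278350830078, 284.65771484375), 7.7954230308532715) 75.37274656712253
lip 1163 ((488.1567077636719, 269.2667236328125), (51.05595397949219, 18.22168731689453), 7.843921661376953) 111.78994429643825
lip 900 ((497.52874755859375, 200.02015686035156), (50.8623161315918, 18.20553970336914), 7.776220321655273) 111.61662133893253
20 201 352 [421.9 292.4  75. ] [547.6 309.4  75. ]
100 206 347 [429.7 230.3  75. ] [556.3 247.3  75. ]
180 212 342 [439.7 157.8  75. ] [566.4 174.8  75. ]
280 220 335 [455.6  47.8  75. ] [581.1  64.6  75. ]
```

```bash

python3 -m inch '[[0,0,0,0.02,-0.056,0.84,0],[0,0,0,0,0,0.84,0],[0,0,0,0,0,0.84,0],[0,0,0,0,0,0.84,0],[0,0,0,0,0,0.84,0],[0,0,0,0,0,0,0.3],[0,0,0,0,0,0,0.6],[0,0,0,0,0,0,1]]' 30
python3 -m inch '[[0,0,0,0,0,0,1],[0,0,0,0,0,0,1],[0,0,0,0,0,0,1],[0,0,0,0,0,0,1],[0,0,0,0,0,0,1],[0,0,0,0,0,0,1]]'
```

```text
clock: 3.4
eef_pos: [502.2, 154.2, 149.2]
tcp_rot: [3.141, -0.0, 1.708]
contact_force: [0.2, -0.6, -0.3]
opening: 0.602
grasp_force: 0.0
clock: 3.9
eef_pos: [503.6, 154.1, 149.6]
tcp_rot: [3.138, -0.001, 1.707]
contact_force: [4.7, 0.4, 7.0]
opening: 0.178
grasp_force: 36.5
```

```bash

python3 -m inch '[[0,0,0,-0.3,0,0,1],[0,0,0,-0.4,0,0,1],[0,0,0,-0.4,0,0,1],[0,0,0,-0.4,0,0,1],[0,0,0,-0.4,0,0,1],[0,0,0,-0.4,0,0,1],[0,0,0,-0.4,0,0,1],[0,0,0,0,0,0,1]]'
python3 -m inch '[[0,0,0,-0.12,0,0,1],[0,0,0,-0.12,0,0,1],[0,0,0,-0.12,0,0,1],[0,0,0,0,0,0,1]]'
```

```text
clock: 4.57
eef_pos: [513.1, 85.8, 149.6]
tcp_rot: [3.138, 0.0, 1.707]
contact_force: [5.3, -1.2, 6.5]
opening: 0.181
grasp_force: 36.5
clock: 4.9
eef_pos: [514.2, 77.8, 149.6]
tcp_rot: [3.138, -0.0, 1.707]
contact_force: [5.0, -0.6, 8.4]
opening: 0.182
grasp_force: 36.5
```

```bash

python3 -m inch '[[0,0,0,-0.1,0,0,1],[0,0,0,-0.1,0,0,1],[0,0,0,0,0,0,1]]'
python3 -m inch '[[0,0,0,-0.1,0,0,1],[0,0,0,-0.1,0,0,1],[0,0,0,0,0,0,1]]'
```

```text
clock: 5.15
eef_pos: [514.6, 74.9, 149.6]
tcp_rot: [3.138, -0.004, 1.706]
contact_force: [2.3, 14.3, 7.6]
opening: 0.179
grasp_force: 36.5
clock: 5.4
eef_pos: [514.8, 73.8, 149.6]
tcp_rot: [3.138, -0.01, 1.704]
contact_force: [-0.2, 40.2, 5.8]
opening: 0.182
grasp_force: 36.4
```

```bash

python3 -m inch '[[0,0,0,0.14,0,0,1],[0,0,0,0,0,0,0],[0,0,0,0,0,0,0],[0,0,0,0,0,0,0],[0,0,0,0,0,0,0],[0,0,0,0,0,0,0],[0,0,0,0,0,-0.8,0],[0,0,0,0,0,-0.85,0]]'
python3 -m inch '[[0,0,0,0,0,-0.85,0],[0,0,0,0,0,-0.85,0],[0,0,0,0,0,-0.85,0],[0,0,0,-0.97,-0.32,0,0],[0,0,0,-0.97,-0.32,0,0],[0,0,0,-0.97,-0.32,0,0],[0,0,0,-0.97,-0.32,0,0],[0,0,0,-0.97,-0.32,0,0]]'
python3 -m inch '[[0,0,0,-0.97,-0.32,0,0],[0,0,0,-0.97,-0.32,0,0],[0,0,0,-0.97,-0.32,0,0],[0,0,0,-0.97,-0.32,0,0],[0,0,0,-0.97,-0.32,0,0],[0,0,0,-0.97,-0.32,0,0],[0,0,0,-0.97,-0.32,0,0],[0,0,0,-0.97,-0.32,0,0]]'
python3 -m inch '[[0,0,-0.023,-0.5,0,0,0],[0,0,-0.023,0,0,0,0],[0,0,0,0,0,0,0]]'
python3 - <<'E'
from h import *
import pickle
w=grab("wrist");pickle.dump(w,open("W2.pkl","wb"));save(w,"w2.png")
t=grab("top");pickle.dump(t,open("T2.pkl","wb"))
cv2.imwrite("pics/t2.png",cv2.resize(t["pixels"][180:260,150:270,::-1],(600,400)))
E
```

```text
clock: 6.07
eef_pos: [512.0, 70.9, 188.7]
tcp_rot: [-3.138, 0.0, 1.707]
contact_force: [-0.4, -0.7, 0.1]
opening: 1.006
grasp_force: 0.0
clock: 6.73
eef_pos: [489.5, -55.5, 253.3]
tcp_rot: [-3.141, 0.0, 1.707]
contact_force: [-0.2, -0.5, 0.5]
opening: 1.0
grasp_force: 0.0
clock: 7.4
eef_pos: [452.4, -256.5, 253.2]
tcp_rot: [-3.141, -0.0, 1.707]
contact_force: [-0.4, 0.1, 0.2]
opening: 0.998
grasp_force: 0.0
clock: 7.65
eef_pos: [454.4, -268.5, 253.0]
tcp_rot: [-3.141, -0.0, 1.853]
contact_force: [-0.2, -0.7, 0.1]
opening: 0.999
grasp_force: 0.0
```

View pics/w2.png

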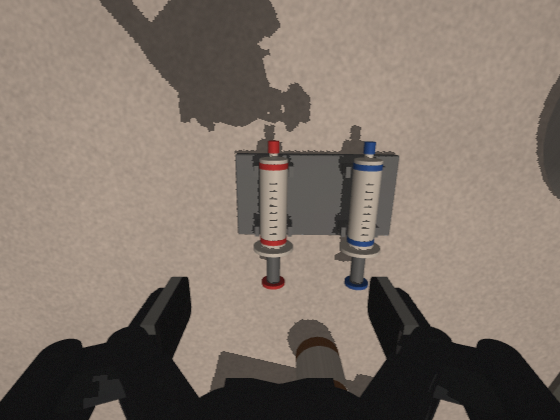

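View pics/t2.png

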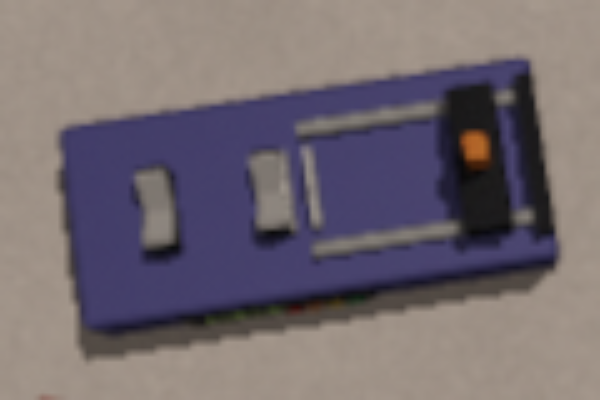

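The wrist view shows the red syringe with bands at (273,167) and (273,241), its cap at (273,147) and its disc at (273,283). The blue one is to its right at x≈362. The top crop shows the pusher at the rear end of its slide.

```bash
cat >> h.py <<'E'
def redmask(f):
    hs=cv2.cvtColor(f["pixels"],cv2.COLOR_RGB2HSV); return cv2.inRange(hs,(0,120,70),(8,255,255))|cv2.inRange(hs,(172,120,70),(180,255,255))
def reds(f,minA=20):
    n,l,s,c=cv2.connectedComponentsWithStats(redmask(f)); return [(s[i].tolist(),c[i],l==i) for i in range(1,n) if s[i,4]>minA]
E
python3 - <<'E'
from h import *
import pickle
w=pickle.load(open("W2.pkl","rb"));t=pickle.load(open("T2.pkl","rb"));C=cloud(w)
for s,c,m in reds(w): 
    P=C[m];P=P[P[:,2]>20];print(s,c.round(1),P.mean(0).round(1),P.min(0).round(1),P.max(0).round(1))
# barrel cloud between bands
P=C[160:250,255:292].reshape(-1,3);P=P[(P[:,2]>48)&(P[:,2]<62)]
mu=P[:,:2].mean(0);d=np.linalg.svd(P[:,:2]-mu,full_matrices=False)[2][0];d*=np.sign(d[1]);q=(P[:,:2]-mu)@d
print("barrel",len(P),mu,d,"yaw",np.arctan2(-d[0],d[1]),q.min(),q.max(),"top z",np.percentile(P[:,2],97))
f0=pickle.load(open("F.pkl","rb"))["top"]
print("2view bands",[cross(f0,a,w,b) for a,b in(((371.9,227.2),(273,241)),((346.7,235.4),(273.5,167)))])
hs=cv2.cvtColor(t["pixels"],cv2.COLOR_RGB2HSV);v,u=np.nonzero(cv2.inRange(hs,(5,150,110),(18,255,255))[190:250,150:270])
p=onplane(t,u.mean()+150,v.mean()+190,157);print("tab now",p,np.linalg.norm(p[:2]-onplane(f0,218,213,157)[:2]))
E
```

```text
[268, 140, 11, 14, 135] [273.  146.5] [ 436.1 -225.8   50.7] [ 429.7 -233.1   36.8] [ 442.7 -189.2  374. ]
[259, 163, 29, 8, 165] [272.9 166.6] [ 441.5 -244.8   55.2] [ 426.7 -251.6   27.8] [ 457.8 -238.2   59.5]
[260, 238, 27, 8, 130] [273.  242.1] [ 464.3 -324.6   58.1] [ 431.7 -331.    28.9] [ 481.5 -189.2  374. ]
[262, 276, 22, 13, 144] [272.5 283.9] [ 478.9 -379.5   51.2] [ 466.4 -385.    35. ] [ 491.7 -374.9   58.7]
barrel 2355 [ 452.26476931 -284.68384909] [-0.26814769  0.96337782] yaw 0.2714697918823248 -52.52575072608096 48.47687075807533 top z 59.149362885246184
2view bands [(array([ 463.7586168 , -327.22291549,   49.06752906]), np.float64(2.015516532375944)), (array([ 445.17301911, -261.1507717 ,  -38.42181539]), np.float64(0.5866694456901428))]
tab now [513.38050479  70.62746813 157.        ] 79.60080904360271
```

```bash

python3 -m inch '[[0,0,0.0035,-0.66,-0.254,0,0],[0,0,0,0,0,0.8,0],[0,0,0,0,0,0.8,0],[0,0,0,0,0,0.8,0],[0,0,0,0,0,0.8,0],[0,0,0,0,0,0.8,0],[0,0,0,0,0,0,0],[0,0,0,0,0,0,0]]' 
python3 - <<'E'
from h import *
w=grab("wrist");C=cloud(w);s=r.sense();print(s["eef_pos"],s["tcp_rot"])
for a,c,m in reds(w): 
    P=C[m];P=P[(P[:,2]>20)&(P[:,2]<80)];print(a,c.round(1),P.mean(0).round(1))
P=C.reshape(-1,3);P=P[(P[:,2]>48)&(P[:,2]<62)&(np.hypot(P[:,0]-452.7,P[:,1]+286)<53)]
mu=P[:,:2].mean(0);d=np.linalg.svd(P[:,:2]-mu,full_matrices=False)[2][0];d*=np.sign(d[1]);q=(P[:,:2]-mu)@d
print("barrel",len(P),mu,"yaw",np.arctan2(-d[0],d[1]),q.min(),q.max(),np.percentile(P[:,2],97))
E
```

```text
clock: 8.42
eef_pos: [452.9, -284.3, 152.8]
tcp_rot: [-3.14, -0.002, 1.84]
contact_force: [-0.1, -0.6, 0.7]
opening: 1.002
grasp_force: 0.0
[ 453.58014227 -284.80733244  153.79852306] [-3.14144051e+00 -1.93369635e-04  1.84047914e+00]
[270, 133, 16, 18, 285] [277.6 141.5] [ 436.1 -226.    48.1]
[258, 165, 41, 11, 342] [277.9 170.7] [ 441.5 -244.6   55.7]
[261, 269, 36, 13, 246] [278.5 276.2] [ 464.1 -325.4   56. ]
[264, 317, 30, 22, 347] [278.8 329.9] [ 479.1 -379.1   50.3]
barrel 4808 [ 452.2812278  -284.52178062] yaw 0.2710159244911791 -52.7029591375783 51.24794121279008 59.30960683848818
```

```bash

python3 -m inch '[[0,0,0,0,0,0.85,0],[0,0,0,0,0,0.85,0],[0,0,0,0,0,0.85,0],[0,0,0,0,0,0.85,0],[0,0,0,0,0,0.85,0],[0,0,0,0,0,0,0],[0,0,0,0,0,0,0.3],[0,0,0,0,0,0,0.5]]' 60
python3 -m inch '[[0,0,0,0,0,0,0.6],[0,0,0,0,0,0,0.7],[0,0,0,0,0,0,1],[0,0,0,0,0,0,1],[0,0,0,0,0,0,1],[0,0,0,0,0,0,1],[0,0,0,0,0,0,1]]'
```

```text
clock: 9.13
eef_pos: [454.4, -285.7, 48.7]
tcp_rot: [3.14, 0.002, 1.841]
contact_force: [-0.3, 0.4, 0.3]
opening: 0.748
grasp_force: 0.0
clock: 9.72
eef_pos: [454.0, -285.5, 48.4]
tcp_rot: [3.14, 0.001, 1.841]
contact_force: [-0.3, 0.7, 7.9]
opening: 0.334
grasp_force: 58.4
```

```bash

python3 -m inch '[[0,0,0,0,0,-0.4,1],[0,0,0,0,0,-0.8,1],[0,0,0,0,0,-0.8,1],[0,0,0,0,0,-0.8,1],[0,0,0,0,0,-0.8,1],[0,0,0,0,0,-0.8,1],[0,0,0,0,0,-0.8,1],[0,0,0,0,0,-0.8,1]]'
python3 -m inch '[[0,0,0,0,0,-0.8,1],[0,0,0,0,0,-0.8,1],[0,0,0.0215,0,0,0,1],[0,0,0.0215,0,0,0,1],[0,0,0,0,0,0,1],[0,0,0,0,0,0,1]]'
python3 - <<'E'
from h import *
w=grab("wrist");save(w,"w3.png");C=cloud(w);s=r.sense();print(s["eef_pos"],s["tcp_rot"])
for a,c,m in reds(w): 
    P=C[m];P=P[(P[:,2]>150)&(P[:,2]<300)];print(a,c.round(1),P.mean(0).round(1) if len(P) else 0)
E
```

```text
clock: 10.38
eef_pos: [453.2, -284.9, 198.9]
tcp_rot: [3.141, 0.0, 1.841]
contact_force: [-0.3, 0.1, -0.7]
opening: 0.33
grasp_force: 59.3
clock: 10.88
eef_pos: [453.2, -285.0, 237.6]
tcp_rot: [3.141, 0.0, 1.708]
contact_force: [-0.2, -0.1, -0.8]
opening: 0.334
grasp_force: 59.2
[ 453.16431017 -284.92510899  237.30410172] [-3.14158646e+00 -5.20014058e-05  1.70822844e+00]
[266, 147, 30, 34, 960] [280.1 163.2] [ 445.5 -223.   237.1]
[244, 203, 73, 25, 1086] [279.5 217.1] [ 448.  -242.3  245.2]
[249, 364, 9, 15, 48] [251.5 373.4] [ 445.7 -325.5  240. ]
[299, 368, 10, 12, 44] [304.8 374.6] [ 471.4 -322.   240.7]
```

View pics/w3.png

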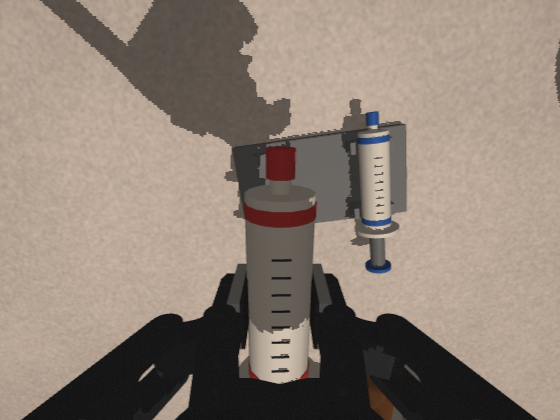

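The syringe is held level at mid-barrel: cap at (280,163), front band at (280,217), well centred between the fingers. The blue syringe is undisturbed.

```bash

python3 -m inch '[[0,0,0.0007,0.5,0.108,0,1],[0,0,0,0.992,0.2134,0,1],[0,0,0,0.992,0.2134,0,1],[0,0,0,0.992,0.2134,0,1],[0,0,0,0.992,0.2134,0,1],[0,0,0,0.992,0.2134,0,1],[0,0,0,0.992,0.2134,0,1],[0,0,0,0.992,0.2134,0,1]]' |grep -v force
python3 -m inch '[[0,0,0,0.992,0.2134,0,1],[0,0,0,0.992,0.2134,0,1],[0,0,0,0.992,0.2134,0,1],[0,0,0,0.992,0.2134,0,1],[0,0,0,0.992,0.2134,0,1],[0,0,0,0.992,0.2134,0,1],[0,0,0,0.992,0.2134,0,1],[0,0,0,0.992,0.2134,0,1]]'|grep -v force
python3 -m inch '[[0,0,0,0.992,0.2134,0,1],[0,0,0,0.992,0.2134,0,1],[0,0,0,0.992,0.2134,0,1],[0,0,0,0.992,0.2134,0,1],[0,0,0,0.992,0.2134,0,1],[0,0,0,0,0,0,1],[0,0,0,0,0,0,1],[0,0,0,0,0,0,1]]'
python3 - <<'E'
from h import *
w=grab("wrist");save(w,"w4.png");C=cloud(w)
for i in range(3):
    s=r.sense();print(s["eef_pos"],s["tcp_rot"]);grab("top")
for a,c,m in reds(w): 
    P=C[m];P=P[(P[:,2]>150)&(P[:,2]<300)];print(a,c.round(1),P.mean(0).round(1) if len(P) else 0)
P=C.reshape(-1,3);P=P[(P[:,2]>100)&(P[:,2]<114)&(np.hypot(P[:,0]-488,P[:,1]-269)<35)]
print("front lip",len(P),cv2.minAreaRect(P[:,:2].astype(np.float32)))
E
```

```text
clock: 11.6
eef_pos: [467.9, -93.5, 236.9]
tcp_rot: [-3.141, -0.0, 1.705]
opening: 0.333
clock: 12.27
eef_pos: [483.6, 108.8, 236.9]
tcp_rot: [-3.141, -0.0, 1.705]
opening: 0.33
clock: 12.93
eef_pos: [493.6, 233.3, 236.7]
tcp_rot: [-3.14, 0.001, 1.705]
contact_force: [-0.6, -0.5, -1.4]
opening: 0.329
grasp_force: 59.3
[493.75611378 232.91351392 236.77923474] [-3.14070294e+00  5.05038417e-04  1.70438641e+00]
[493.93766556 232.6907584  236.89612917] [-3.14096518e+00  3.74138186e-04  1.70368063e+00]
[494.11389157 232.61011067 236.98828404] [-3.14122625e+00  2.69269067e-04  1.70320426e+00]
[82, 1, 99, 70, 2778] [131.5  35.8] 0
[266, 146, 30, 35, 976] [280.2 163.1] [486.1 295.3 236.1]
[244, 203, 73, 25, 1084] [279.4 217.1] [488.5 276.  244.2]
[249, 364, 9, 15, 48] [251.5 373.4] [486.  192.8 239.2]
[299, 368, 10, 12, 45] [304.8 374.6] [511.4 197.4 241. ]
front lip 765 ((488.0337219238281, 269.4041442871094), (51.113162994384766, 18.230602264404297), 7.564260482788086)
```

View pics/w4.png

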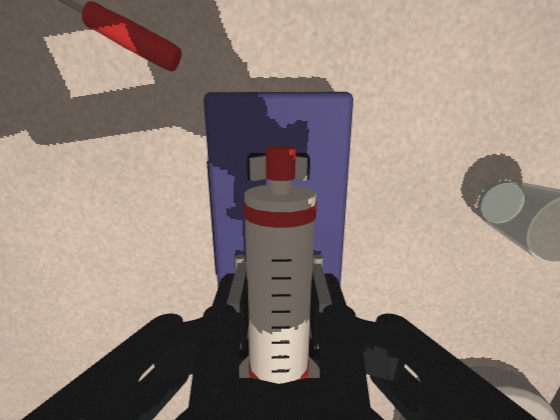

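The syringe is above the cradle, with its cap at (280,163) over the front V block at (279,167) and the pump axis aligned. The syringe sits about 1 mm to +x.

```bash

python3 -m inch '[[0,0,-0.001,0,-0.04,0.5,1],[0,0,0,0,0,0.85,1],[0,0,0,0,0,0.85,1],[0,0,0,0,0,0.85,1],[0,0,0,0,0,0.8,1],[0,0,0,0,0,0.65,1],[0,0,0,0,0,0,1],[0,0,0,0,0,0,1]]' 
python3 - <<'E'
from h import *
w=grab("wrist");C=cloud(w);s=r.sense();print(s["eef_pos"],s["tcp_rot"])
for a,c,m in reds(w,40): 
    P=C[m];P=P[(P[:,2]>100)&(P[:,2]<300)];print(a,c.round(1),P.mean(0).round(1) if len(P) else 0)
P=C.reshape(-1,3);P=P[(P[:,2]>103)&(P[:,2]<113)&(np.hypot(P[:,0]-488,P[:,1]-269)<35)]
print("front lip",len(P),cv2.minAreaRect(P[:,:2].astype(np.float32)))
E
```

```text
clock: 13.8
eef_pos: [493.0, 232.6, 124.2]
tcp_rot: [-3.14, 0.001, 1.706]
contact_force: [0.3, 1.1, -0.5]
opening: 0.333
grasp_force: 59.3
[493.72812569 233.03310953 125.13039191] [ 3.14139480e+00 -4.68303555e-05  1.70632963e+00]
[21, 0, 112, 51, 3074] [89.9 19.2] [482.5 314.5 245.1]
[266, 146, 30, 35, 979] [280.  163.1] [485.5 294.6 124. ]
[244, 203, 72, 25, 1078] [279.6 217.2] [487.9 275.5 132.4]
[249, 365, 10, 15, 48] [251.6 373.7] [485.5 194.5 129.2]
[299, 368, 10, 12, 46] [304.8 374.5] [511.  196.6 128.3]
front lip 1695 ((489.00390625, 262.0130310058594), (51.28831481933594, 40.82538604736328), 7.460714817047119)
```

```bash

python3 -m inch '[[0,0,0,0,-0.014,0.1,1],[0,0,0,0,0,0.1,1],[0,0,0,0,0,0.06,1],[0,0,0,0,0,0,1],[0,0,0,0,0,0,1]]' 
python3 -m inch '[[0,0,0,0,0,0.04,1],[0,0,0,0,0,0,1],[0,0,0,0,0,0,1]]'
```

```text
clock: 14.27
eef_pos: [493.1, 233.3, 118.3]
tcp_rot: [3.141, -0.0, 1.707]
contact_force: [-0.3, -0.6, -1.2]
opening: 0.329
grasp_force: 59.3
clock: 14.52
eef_pos: [493.2, 233.3, 117.8]
tcp_rot: [3.141, -0.0, 1.707]
contact_force: [-2.2, -1.4, 6.5]
opening: 0.33
grasp_force: 60.3
```

```bash

python3 -m inch '[[0,0,0,0,0,0.008,1],[0,0,0,0,0,0,1],[0,0,0,0,0,0,1],[0,0,0,0,0,0,1],[0,0,0,0,0,0,1]]' 
python3 - <<'E'
from h import *
R=[]
for i in range(12):
    s=r.sense();R.append(np.r_[s["contact_force"],s["wrist_torque"],s["eef_pos"]]);grab("top")
print(np.mean(R,0).round(2),np.std(R,0).round(2))
w=grab("wrist");C=cloud(w)
for a,c,m in reds(w,40): 
    P=C[m];P=P[(P[:,2]>90)&(P[:,2]<300)];print(a,c.round(1),P.mean(0).round(1) if len(P) else 0)
E
```

```text
clock: 14.93
eef_pos: [493.2, 233.3, 117.7]
tcp_rot: [3.141, -0.0, 1.707]
contact_force: [-2.2, -1.4, 9.3]
opening: 0.334
grasp_force: 60.3
[-2.7900e+00 -1.5400e+00  8.8300e+00 -1.8000e-01  4.3000e-01  5.0000e-02
  4.9317e+02  2.3335e+02  1.1774e+02] [0.62 0.63 0.39 0.02 0.01 0.03 0.01 0.01 0.01]
[16, 0, 112, 50, 3075] [85.2 18.8] [482.3 315.1 238.7]
[266, 146, 30, 35, 983] [280.1 163.1] [485.6 295.4 118.2]
[244, 202, 72, 26, 1072] [279.4 217.6] [488.  276.1 126.1]
[249, 363, 10, 17, 50] [251.5 373.3] [485.7 192.7 120.1]
[298, 368, 11, 12, 50] [304.6 374.6] [511.1 197.  121.6]
```

```bash
cat > f.py <<'E'
from h import *
R=[]
for i in range(4):
    s=r.sense();R.append(np.r_[s["contact_force"],s["wrist_torque"],s["eef_pos"]]);grab("top")
R=np.mean(R,0);c,q=np.cos(.1355),np.sin(.1355)
P=lambda v:np.array([c*v[0]+q*v[1],-q*v[0]+c*v[1],v[2]])
print("pump-frame F",P(R[:3]).round(2),"M",P(R[3:6]).round(3),"tcp rel",P(R[6:]-[492.84,234.64,0]).round(2), s["tcp_rot"].round(4))
E
python3 f.py
python3 -m inch '[[0,0,0,0,0,-0.048,1],[0,0,0,0,0,0,1],[0,0,0,0,0,0,1]]' >/dev/null; python3 f.py
python3 -m inch '[[0,0,0,0,-0.032,0,1],[0,0,0,0,0,0.048,1],[0,0,0,0,0,0,1],[0,0,0,0,0,0,1]]' >/dev/null; python3 f.py
```

```text
pump-frame F [-3.35 -1.12  8.4 ] M [-0.095  0.452  0.06 ] tcp rel [  0.16  -1.33 117.74] [ 3.1411e+00 -1.0000e-04  1.7071e+00]
pump-frame F [ 0.34 -0.06 -0.58] M [ 0.015  0.019 -0.022] tcp rel [-1.0000e-02 -1.3800e+00  1.1797e+02] [-3.1415  0.      1.7069]
pump-frame F [-0.26 -1.05  7.27] M [-0.188  0.076  0.295] tcp rel [ -0.17  -1.37 117.56] [ 3.1402 -0.      1.7076]
```

```bash

python3 -m inch '[[0,0,0,0,0,-0.048,1],[0,0,-0.003,0,0,0,1],[0,0,0,0,0,0.048,1],[0,0,0,0,0,0,1],[0,0,0,0,0,0,1]]' >/dev/null; python3 f.py
```

```text
pump-frame F [-0.26 -0.36  7.78] M [-0.122  0.032  0.001] tcp rel [ -0.19  -1.24 117.45] [ 3.1403e+00 -3.0000e-04  1.7165e+00]
```

```bash

python3 -m inch '[[0,0,0,0,0,-0.048,1],[0,-0.0012,0,0,0,0,1],[0,0,0,0,0,0.056,1],[0,0,0,0,0,0,1],[0,0,0,0,0,0,1]]' >/dev/null; python3 f.py
```

```text
pump-frame F [-0.97 -0.62 10.82] M [-0.182  0.117 -0.01 ] tcp rel [ -0.18  -1.27 117.42] [3.1403 0.0036 1.7164]
```

```bash

python3 -m inch '[[0,0,0,0,0,-0.048,1],[0,-0.002,0,0.01,-0.008,0,1],[0,0,0,0,0,0.044,1],[0,0,0,0,0,0,1],[0,0,0,0,0,0,1]]' >/dev/null; python3 f.py
python3 - <<'E'
from h import *
s=grab("side");cv2.imwrite("pics/s5.png",cv2.resize(s["pixels"][140:240,190:310,::-1],(720,600)))
E
```

```text
pump-frame F [ 0.67 -2.41  9.89] M [-0.24  -0.056 -0.019] tcp rel [ -0.21  -1.09 117.44] [3.14   0.0102 1.7165]
```

View pics/s5.png

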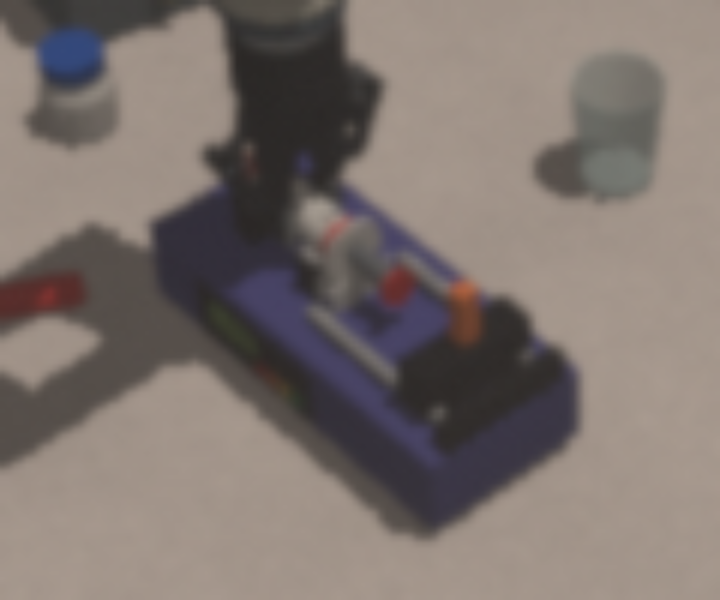

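The side crop shows the syringe in the cradle, with its flange in the slot at (355,260), its plunger disc at (397,285), and a clear gap to the pusher tab at (465,310). The load is even and steady, so I check once more and hand in.

```bash
python3 -m inch '[[0,0,0,-0.005,0.002,0,1],[0,0,0,0,0,0,1],[0,0,0,0,0,0,1],[0,0,0,0,0,0,1],[0,0,0,0,0,0,1],[0,0,0,0,0,0,1]]'; python3 f.py; python3 -c "
from rig import r
s=r.sense()
if 7<s['contact_force'][2]<13: print(r.sign_off())"
```

```text
clock: 19.17
eef_pos: [492.8, 233.5, 117.4]
tcp_rot: [3.14, 0.01, 1.716]
contact_force: [0.5, -0.3, 10.5]
opening: 0.331
grasp_force: 60.8
pump-frame F [ 0.31 -1.16 10.08] M [-0.16  -0.047 -0.012] tcp rel [ -0.21  -1.12 117.43] [3.1401 0.01   1.7165]
the job is handed in; nothing more can be done
None
```

The job is handed in: the pusher is back at its stop, and the red-capped syringe lies in the V cradle, cap away from the pusher and flange in its slot, held down at about 10 N with near-equal load on both faces (sideways force about 0.3 N).

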